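Clip a split tube mould shut

TASK

The thick split tube mould needs its clip before it is filled. Take the large spring clip and push it straight down over the thick tube, about midway between its two wooden saddles, until both arms have snapped past the widest point and the clip sits fully home with its grip pointing up; then let go. Leave the small clip standing where it is.

Things in the scene. Friction and masses are not known exactly. Their poses are not given: they have to be found in the camera images.
- large_clip: The larger of two white plastic C-shaped spring clips, loose, standing mouth down on its two lips. Origin on its bore axis, 21.5 mm above the lips' feet; y along the bore, x across, z up the grip. 30 mm long along y, 42 mm over the lips, 86 mm tall. Grip: block 16 mm (x) by 34 mm (y) from z = +23 to +64 mm. Bore 32 mm, mouth 24 mm; two sprung arms; snapping on takes a push of about 10 N; home, its bore axis lies on the tube axis.
- small_clip: The smaller clip of the same shape and material, to be left standing. Origin on its bore axis, 18 mm above its feet; same axes; 22 mm long, 33 mm over the lips, 66 mm tall, grip 11 by 24 mm, bore 20 mm.
- thick_mould_mid (a point): Point on the axis of the thick white split tube (32 mm diameter), midway between its two wooden saddles, 58 mm above the table; y along the tube, z up. The saddles leave 124 mm of tube bare and reach no higher than the tube's axis; tube and its plywood base (90 by 180 mm) are fixed. The other, thinner tube (20 mm) on a like base is not used.

How it is judged:
At the end, for the whole second after the job is handed in: The large clip is snapped home on the thick tube: its bore axis within 4 mm of the tube's axis sideways and in height, its middle within 20 mm of midway between the saddles, its grip within 20 degrees of straight up, released and at rest (x of large_clip in the frame of thick_mould_mid between -0.004 and 0.004 m and z of large_clip in the frame of thick_mould_mid between -0.004 and 0.004 m and y of large_clip in the frame of thick_mould_mid between -0.02 and 0.02 m and angle between large_clip's own z axis and vertical below 0.35 rad and linear speed of large_clip below 0.02 m/s); the robot touches nothing.
It fails at once if the small clip is moved more than 30 mm from where it stood, or knocked over (distance of small_clip from where it was at the start of the episode above 0.03 m or angle between small_clip's own z axis and vertical above 0.5 rad).
It also fails if it takes over 38 s, if anything falls off the work surface, if the arm or the gripper's body presses on something with over 40 N, if the wrist force passes 120 N, or if a joint passes its speed limit or range.

ROBOT

A 7-joint arm with a two-finger parallel gripper is mounted at the origin on a cart in front of the work surface, level with it; the furniture and walls round the work are solid. World frame = base frame: x ahead of the robot, y to its left, z up, the work surface at z = 0. Lengths are in m, angles in rad, forces in N, time in s.
With the tool pointing down it reaches from about 0.4 to 0.85 m from the base axis. Payload 10.4 kg.
Tool frame: the origin (TCP) lies at the centre of the arm's flange, where the gripper is bolted on; the fingertips stand 173 mm ahead of it and the grasp point (between the pads) lies 155 mm ahead of it; z points along the fingers, y is the line along which they close (so a half turn about z gives the same grasp; the last joint's range is limited). The gripper opens to 85 mm and grips with 20 to 120 N. Pads are 22 mm wide; open, the fingers measure 114 mm over their backs; the gripper's body (76 mm by 85 mm) begins 54 mm behind the grasp point. The pads swing forward as they close: fully open they stand 13 mm farther back than shut.
Start: joints at [1.25, 0.332, -0.065, 1.46, 0.022, 1.35, -0.088], TCP at [0.183, -0.597, 0.405] pointing down, gripper open.
Joint ranges: [-2.6, 2.6], [-0.5, 2.12], [-1.47, 1.34], [0.16, 2.42], [-1.27, 4.41], [0.06, 2.06], [-2.6, 2.6]. Speed limits (rad/s): [2.22, 2.22, 2.79, 2.79, 3.14, 3.14, 3.14].

INTERFACE

Orientations are given as a unit quaternion [x, y, z, w].
In Python, from workcell import manip, viewer, finder gives the robot as it stands.
- The arm moves only by the tool arm_command, never from a script. Its argument "plan" is a list of rows, each an object with "dp": the shift along the tool's x, y, z in mm, a list of three; "spin": the turn about the tool's z in rad. A call has 1 to 5 rows; each row shifts and turns the commanded pose from where the row before left it, along the tool's axes as they then stand; what a row does not reach is not made up. A row lasts 1/10 s, in which the tool goes at most 50 mm and 8.59 degrees, less where a joint would pass 70% of its speed; a pose out of reach is approached as far as the arm can. A call is refused whole if a number of a shift passes 50 or a number of a turn 0.15, either way. A call with a gripper value outside its range is refused whole. "grip" is the closure, from -1 (fully open) to 1 (shut), set as the call begins (left out, the last holds). The fingers move at their own pace and stop on an object; "newtons" is the grip in N (left out, the last holds). Time passes only in rows, so rows that do not move let the fingers close. It gives the time, the measured TCP pose, the force, the opening and the grip force at its end, in the units of the state.
- manip.get_obs(): the state, without advancing time (a new reading comes with each control period).
- viewer.camera(name): name is "scene" or "top"; returns the picture (384x512x3 uint8, blue, green, red); there is no depth.
- viewer.camera_params(name): a dict with "vertical_fov" (degrees; the focal length in pixels is half the picture's height over the tangent of half this angle, whatever the lens; pixels are square), "cx", "cy" (the principal point, pixels), "k1" (the pictures are not rectified: a ray, as slopes to the right and down, at radius r is drawn at 1 + k1 r^2 times it, then the intrinsics apply), "R" (3x3) and "t" (3): a world point X has camera coordinates R X + t. Camera axes: x right, y down, z forward; pixel columns grow to the right and rows downward; lengths in m; the calibration is good to about 2 mm. A picture is of the moment at which its call begins. camera_params takes no time and is no camera call.
- manip.hand_in(): hands the job in; it is judged then, once.
Trained networks look in the newest picture that a camera, given by its name, has taken for a name from the list of things; names that differ only in an ending like _2 or _b are one class to them, and where a whole thing is asked for, a point or a joint stands for the part that bears it (a point fixed in the world has none). Each returns a list of dicts, best first, with "score" (0 to 1); they miss things now and then, are a little off and sometimes report something else, mostly with a low value. They report only what shows in the picture. A call takes as long as a camera call.
- finder.find_in(camera, thing): "position" ([x, y, z] in m, in world coordinates, good to about 4 mm: the middle of the surface that is visible of it).
The state is a dict: "clock": time; "joint_pos": joint angles; "joint_velocities": joint speeds; "tau": joint torques, N m; "position": TCP position; "ee_rot": TCP orientation; "ft_force": force on the tool from outside, world axes, zero at the start; "torque": the same for the moment, N m; "grip_width": opening from 0.0 (shut) to 1.0 (fully open); "grasp_force": force on a finger pad.
Only numpy, scipy, OpenCV 4.12 (cv2) and the standard library are available. Lean on these libraries where they do the work, as an engineer would, in place of code of your own. Each camera call takes 0.05 s, during which the arm holds its last target. There are 200 camera calls.

## Working session

There is one attempt and no reset: what is moved stays moved. The work goes in short steps, Python scripts to look and compute and a tool call to move; the robot and the scene stay as the last step left them, time stands still between calls to the robot, and variables do not carry over. Pictures are saved under pics/ and viewed, at most 10 in all, crops included, and the job is handed in when it is done.

Besides the shell and the picture viewer there is one more tool, called after "Emit:" as name(argument=value, ...), one argument or row to a line, values as JSON. arm_command: Moves the arm, as the interface text tells. Its arguments: {"type":"object","properties":{"plan":{"type":"array","items":{"type":"object","properties":{"dp":{"type":"array","items":{"type":"number"}},"spin":{"type":"number"}}}},"grip":{"type":"number"},"newtons":{"type":"number"}},"required":["plan"]}

```bash
mkdir -p pics; cat > h.py <<'E'
from workcell import manip, viewer, finder
import numpy as np, cv2
def cam(n):
    p=viewer.camera_params(n); f=192/np.tan(np.radians(p["vertical_fov"])/2)
    return p,f,np.array(p["R"]),np.array(p["t"])
def proj(n,X):
    p,f,R,t=cam(n); c=R@np.array(X)+t; s=c[:2]/c[2]; s=s*(1+p["k1"]*(s@s)); return s*f+[p["cx"],p["cy"]]
def ray(n,uv,z):
    p,f,R,t=cam(n); d=(np.array(uv)-[p["cx"],p["cy"]])/f; s=d.copy()
    for _ in range(20): s=d/(1+p["k1"]*(s@s))
    w=R.T@np.r_[s,1]; o=-R.T@t; return o+w*(z-o[2])/w[2]
E
python3 - <<'E'
from h import *
o=manip.get_obs(); print({k:np.round(v,3) for k,v in o.items()})
for n in("scene","top"):
    cv2.imwrite(f"pics/{n}0.png",viewer.camera(n))
    p,f,R,t=cam(n); print(n,-R.T@t,R[2],f,p["k1"])
    for th in("large_clip","small_clip","thick_mould_mid"):
        for r in finder.find_in(n,th)[:3]: print(n,th,np.round(r["position"],4),round(r["score"],2),proj(n,r["position"]).round())
E
```

```text
{'clock': np.float64(0.0), 'joint_pos': array([ 1.25 ,  0.333, -0.065,  1.461,  0.022,  1.35 , -0.089]), 'joint_velocities': array([ 0.002,  0.   , -0.001, -0.002,  0.001,  0.   ,  0.   ]), 'tau': array([ 1.0000e-03, -6.2545e+01,  5.0000e-02, -3.9160e+01,  1.6000e-02,
        1.0000e-02, -0.0000e+00]), 'position': array([ 0.183, -0.597,  0.404]), 'ee_rot': array([ 0.989,  0.148, -0.   , -0.001]), 'ft_force': array([ 0.015,  0.675, -0.355]), 'torque': array([ 0.044, -0.014, -0.047]), 'grasp_force': np.float64(0.0), 'grip_width': np.float64(1.0)}
scene [-0.01436227  0.63592798  0.57980742] [ 0.57682566 -0.64373039 -0.50287507] 446.6959974355762 -0.12107889690482766
scene large_clip [0.4354 0.2528 0.0427] 0.77 [207. 289.]
scene small_clip [0.4357 0.0447 0.0297] 0.84 [281. 241.]
scene thick_mould_mid [ 0.627  -0.2214  0.0268] 0.86 [287. 170.]
top [0.3939713  0.00366457 0.92849272] [ 0.17971876 -0.00740713 -0.98369015] 367.84719897960423 -0.020793082971090206
top large_clip [0.447  0.2395 0.041 ] 0.66 [158. 234.]
top small_clip [0.4376 0.0444 0.0345] 0.68 [240. 238.]
top thick_mould_mid [ 0.6374 -0.2349  0.0413] 0.98 [352. 158.]
```

View pics/scene0.png

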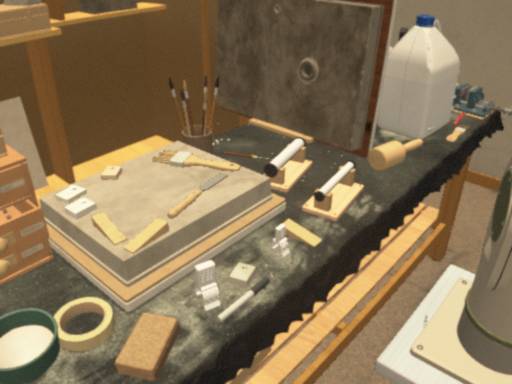

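View pics/top0.png

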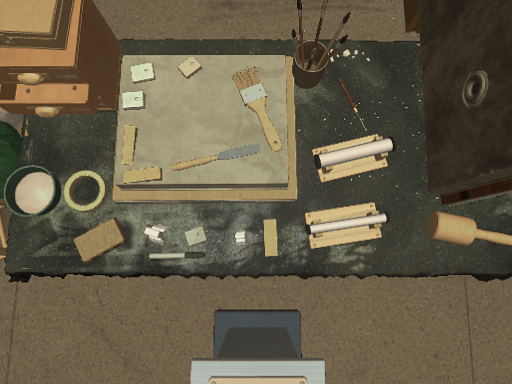

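```bash
python3 - <<'E'
from h import *
s=cv2.imread("pics/scene0.png");t=cv2.imread("pics/top0.png")
c=lambda im,x,y,w,h,k:cv2.resize(im[y:y+h,x:x+w],None,fx=k,fy=k,interpolation=cv2.INTER_CUBIC)
a=np.hstack([c(s,182,250,50,75,8)[:, :400],c(t,130,205,50,75,8)[:, :400]])
cv2.imwrite("pics/clip.png",a)
b=np.hstack([c(s,255,125,65,75,6),c(t,305,125,65,75,6)])
b=np.hstack([c(s,255,130,60,60,6),c(t,305,125,95,60,4.6) if 0 else cv2.resize(t[125:185,305:400],(570,360),interpolation=cv2.INTER_CUBIC)])
b=cv2.resize(b,(800,int(b.shape[0]*800/b.shape[1]))); print(b.shape,800/930*6)
cv2.imwrite("pics/tube.png",b)
E
```

```text
(309, 800, 3) 5.161290322580645
```

View pics/clip.png

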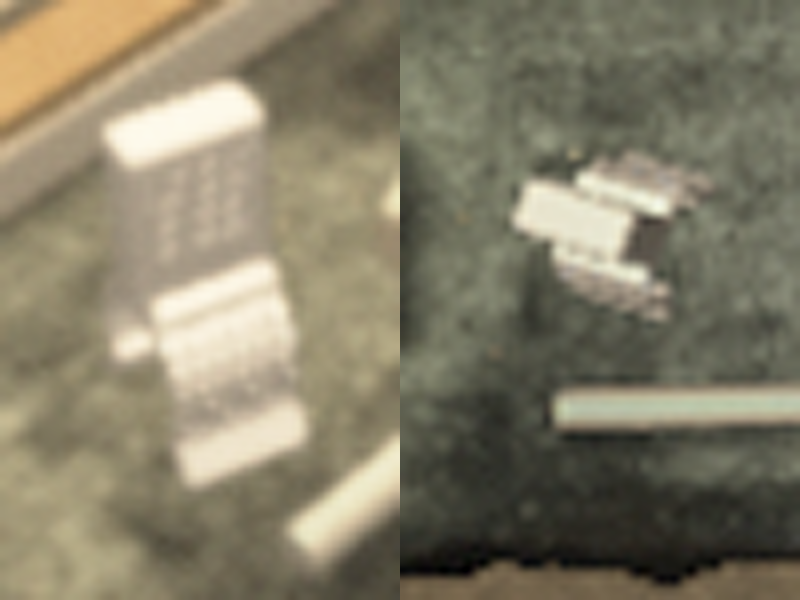

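View pics/tube.png

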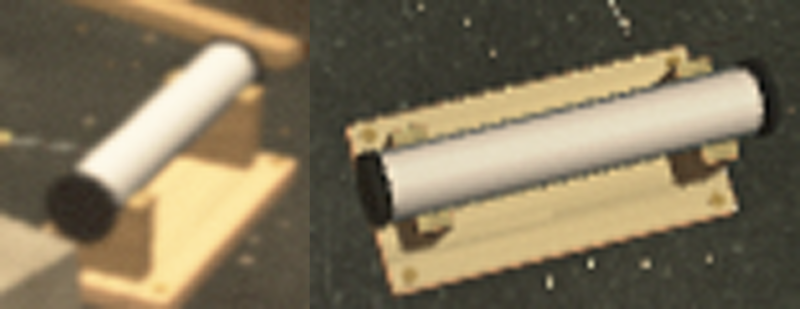

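```bash
python3 - <<'E'
from h import *
T=lambda P:[((x+.5)/8-.5+o[0],(y+.5)/8-.5+o[1]) for (x,y),o in P]
tc=T([((x-400,y),(130,205)) for x,y in [(533,182),(640,210),(627,260),(515,225)]])
sc=T([((x,y),(182,250)) for x,y in [(105,130),(228,82),(265,110),(125,165)]])
for n,q in(("top",tc),("scene",sc)):
    W=np.array([ray(n,u,.0855)[:2] for u in q]); d1=np.diff(np.vstack([W,W[:1]]),axis=0)
    print(n,"grip centre",W.mean(0).round(4)); print(np.c_[d1,np.hypot(*d1.T),np.degrees(np.arctan2(d1[:,1],d1[:,0]))].round(3))
k=5.161
tt=lambda x,y:(305+(x-310+.5)/k-.5,125+(y+.5)/k-.5)
ss=lambda x,y:(255+(x+.5)/k-.5,130+(y+.5)/k-.5)
U=[ray("top",tt(*p),.058) for p in[(390,150),(745,68)]];L=[ray("top",tt(*p),.058) for p in[(395,220),(765,130)]]
A=[ray("top",tt(*p),.058) for p in [(392,185),(756,99)]]; A=np.array(A); print("axis",A.round(4),np.degrees(np.arctan2(*(A[1]-A[0])[1::-1])))
B=np.array([ray("top",tt(*p),.012)[:2] for p in [(348,127),(683,47),(737,210),(392,295)]])
d=np.diff(np.vstack([B,B[:1]]),axis=0);print("base",B.mean(0),np.hypot(*d.T),np.degrees(np.arctan2(d[:,1],d[:,0])))
E=np.array([ray("scene",ss(*p),.058) for p in [(82,208)]]);print("scene near end",E)
E=np.array([ray("top",tt(*p),.058) for p in [(372,188),(767,98)]]);print("top ends",E, np.hypot(*(E[1]-E[0])[:2]),E.mean(0))
E
```

```text
top grip centre [0.448  0.2429]
[[-8.00000e-03 -3.10000e-02  3.20000e-02 -1.04197e+02]
 [-1.40000e-02  3.00000e-03  1.40000e-02  1.68074e+02]
 [ 1.00000e-02  3.20000e-02  3.40000e-02  7.32420e+01]
 [ 1.20000e-02 -4.00000e-03  1.30000e-02 -1.99620e+01]]
scene grip centre [0.4472 0.2454]
[[-8.00000e-03 -2.90000e-02  3.00000e-02 -1.05077e+02]
 [-1.30000e-02  1.00000e-03  1.30000e-02  1.74362e+02]
 [ 9.00000e-03  3.30000e-02  3.40000e-02  7.46850e+01]
 [ 1.20000e-02 -5.00000e-03  1.30000e-02 -2.26480e+01]]
axis [[ 0.6251 -0.1515  0.058 ]
 [ 0.6686 -0.3279  0.058 ]] -76.15116826067224
base [ 0.64604686 -0.23459776] [0.17675991 0.08787517 0.17952049 0.08814937] [ -75.88755923 -165.27555569  104.19554582   12.92822936]
scene near end [[ 0.62210232 -0.14362734  0.058     ]]
top ends [[ 0.62358658 -0.14191754  0.058     ]
 [ 0.66912118 -0.33320986  0.058     ]] 0.1966371033349751 [ 0.64635388 -0.2375637   0.058     ]
```

```bash
cat >> h.py <<'E'
from scipy.spatial.transform import Rotation as Ro
def go(*way, step=45):
    "way: (x,y,z,yaw_deg of tool x); prints tool-frame rows from the present pose"
    o=manip.get_obs(); p=np.array(o["position"]); x=Ro.from_quat(o["ee_rot"]).as_matrix()
    yaw=np.arctan2(x[1,0],x[0,0]); print("now",round(float(o["clock"]),2),p.round(4),np.degrees(yaw).round(2),"tilt",x[:,2].round(4))
    for w in way:
        g=np.array(w[:3]); d=(np.radians(w[3])-yaw+np.pi)%(2*np.pi)-np.pi
        n=int(max(1,np.ceil(np.linalg.norm(g-p)/step*1000),np.ceil(abs(d)/.145)))
        for i in range(n):
            D=(g-p)/n*1000; c,s=np.cos(yaw),np.sin(yaw)
            print("dp",[round(v,1) for v in (c*D[0]+s*D[1], s*D[0]-c*D[1], -D[2])],"spin",round(-d/n,3)); yaw+=d/n
        p=g
E
python3 - <<'E'
from h import *
go((.42,-.42,.42,17),(.448,.244,.33,75))
E
```

```text
now 0.4 [ 0.1834 -0.5975  0.4046] 17.06 tilt [-0.e+00  2.e-04 -1.e+00]
dp [np.float64(39.8), np.float64(-14.3), np.float64(-2.2)] spin 0.0
dp [np.float64(39.8), np.float64(-14.3), np.float64(-2.2)] spin 0.0
dp [np.float64(39.7), np.float64(-14.3), np.float64(-2.2)] spin 0.0
dp [np.float64(39.7), np.float64(-14.3), np.float64(-2.2)] spin 0.0
dp [np.float64(39.7), np.float64(-14.3), np.float64(-2.2)] spin 0.0
dp [np.float64(39.7), np.float64(-14.4), np.float64(-2.2)] spin 0.0
dp [np.float64(39.7), np.float64(-14.4), np.float64(-2.2)] spin 0.0
dp [np.float64(14.7), np.float64(-41.8), np.float64(6.0)] spin -0.067
dp [np.float64(17.5), np.float64(-40.7), np.float64(6.0)] spin -0.067
dp [np.float64(20.2), np.float64(-39.4), np.float64(6.0)] spin -0.067
dp [np.float64(22.8), np.float64(-38.0), np.float64(6.0)] spin -0.067
dp [np.float64(25.3), np.float64(-36.3), np.float64(6.0)] spin -0.067
dp [np.float64(27.7), np.float64(-34.6), np.float64(6.0)] spin -0.067
dp [np.float64(30.0), np.float64(-32.6), np.float64(6.0)] spin -0.067
dp [np.float64(32.1), np.float64(-30.5), np.float64(6.0)] spin -0.067
dp [np.float64(34.1), np.float64(-28.3), np.float64(6.0)] spin -0.067
dp [np.float64(35.9), np.float64(-25.9), np.float64(6.0)] spin -0.067
dp [np.float64(37.6), np.float64(-23.4), np.float64(6.0)] spin -0.067
dp [np.float64(39.1), np.float64(-20.8), np.float64(6.0)] spin -0.067
dp [np.float64(40.4), np.float64(-18.2), np.float64(6.0)] spin -0.067
dp [np.float64(41.5), np.float64(-15.4), np.float64(6.0)] spin -0.067
dp [np.float64(42.5), np.float64(-12.5), np.float64(6.0)] spin -0.067
```

Emit:
arm_command(
  plan=[
    {"dp": [40,-14,-2]},
    {"dp": [40,-14,-2]},
    {"dp": [40,-14,-2]},
    {"dp": [40,-14,-2]},
    {"dp": [40,-14,-2]},
  ],
  grip=-1,
)

```text
invalid input at $.plan[0]: expected keys dp, spin
```

Emit:
arm_command(
  plan=[
    {"dp": [40,-14,-2]},
    {"dp": [40,-14,-2]},
    {"dp": [15,-42,6],"spin": -0.067},
    {"dp": [17,-41,6],"spin": -0.067},
    {"dp": [20,-39,6],"spin": -0.067},
  ],
)

```text
invalid input at $.plan[0]: expected keys dp, spin
```

Emit:
arm_command(
  plan=[
    {"dp": [23,-38,6],"spin": -0.067},
    {"dp": [25,-36,6],"spin": -0.067},
    {"dp": [28,-35,6],"spin": -0.067},
    {"dp": [30,-33,6],"spin": -0.067},
    {"dp": [32,-30,6],"spin": -0.067},
  ],
)

```text
clock: 0.9
position: [0.2372, -0.3807, 0.3745]
ee_rot: [0.95, 0.312, -0.0, 0.0]
ft_force: [0.6, -0.1, 0.4]
grip_width: 0.995
grasp_force: 0.0
```

```bash
python3 - <<'E'
from h import *
go((.448,.244,.33,75))
E
```

```text
now 0.9 [ 0.2372 -0.3807  0.3745] 36.41 tilt [ 1.e-04 -6.e-04 -1.e+00]
dp [np.float64(36.0), np.float64(-25.2), np.float64(3.0)] spin -0.045
dp [np.float64(37.1), np.float64(-23.5), np.float64(3.0)] spin -0.045
dp [np.float64(38.1), np.float64(-21.8), np.float64(3.0)] spin -0.045
dp [np.float64(39.1), np.float64(-20.1), np.float64(3.0)] spin -0.045
dp [np.float64(39.9), np.float64(-18.3), np.float64(3.0)] spin -0.045
dp [np.float64(40.7), np.float64(-16.5), np.float64(3.0)] spin -0.045
dp [np.float64(41.4), np.float64(-14.7), np.float64(3.0)] spin -0.045
dp [np.float64(42.0), np.float64(-12.8), np.float64(3.0)] spin -0.045
dp [np.float64(42.6), np.float64(-10.9), np.float64(3.0)] spin -0.045
dp [np.float64(43.0), np.float64(-9.0), np.float64(3.0)] spin -0.045
dp [np.float64(43.4), np.float64(-7.0), np.float64(3.0)] spin -0.045
dp [np.float64(43.7), np.float64(-5.1), np.float64(3.0)] spin -0.045
dp [np.float64(43.8), np.float64(-3.1), np.float64(3.0)] spin -0.045
dp [np.float64(43.9), np.float64(-1.1), np.float64(3.0)] spin -0.045
dp [np.float64(43.9), np.float64(0.8), np.float64(3.0)] spin -0.045
```

```bash
python3 - <<'E'
from h import *
go((.42,-.2,.36,50),(.447,.244,.33,75))
E
```

```text
now 0.9 [ 0.2372 -0.3807  0.3745] 36.41 tilt [ 1.e-04 -6.e-04 -1.e+00]
dp [np.float64(42.4), np.float64(-6.1), np.float64(2.4)] spin -0.04
dp [np.float64(42.6), np.float64(-4.5), np.float64(2.4)] spin -0.04
dp [np.float64(42.7), np.float64(-2.8), np.float64(2.4)] spin -0.04
dp [np.float64(42.8), np.float64(-1.1), np.float64(2.4)] spin -0.04
dp [np.float64(42.8), np.float64(0.6), np.float64(2.4)] spin -0.04
dp [np.float64(42.8), np.float64(2.3), np.float64(2.4)] spin -0.04
dp [np.float64(35.7), np.float64(-26.5), np.float64(3.0)] spin -0.044
dp [np.float64(36.9), np.float64(-24.9), np.float64(3.0)] spin -0.044
dp [np.float64(37.9), np.float64(-23.3), np.float64(3.0)] spin -0.044
dp [np.float64(38.9), np.float64(-21.6), np.float64(3.0)] spin -0.044
dp [np.float64(39.8), np.float64(-19.9), np.float64(3.0)] spin -0.044
dp [np.float64(40.6), np.float64(-18.1), np.float64(3.0)] spin -0.044
dp [np.float64(41.4), np.float64(-16.3), np.float64(3.0)] spin -0.044
dp [np.float64(42.1), np.float64(-14.5), np.float64(3.0)] spin -0.044
dp [np.float64(42.6), np.float64(-12.6), np.float64(3.0)] spin -0.044
dp [np.float64(43.2), np.float64(-10.8), np.float64(3.0)] spin -0.044
```

Emit:
arm_command(
  plan=[
    {"dp": [42,-6,2],"spin": -0.04},
    {"dp": [42,-4,2],"spin": -0.04},
    {"dp": [42,-3,2],"spin": -0.04},
    {"dp": [43,-1,2],"spin": -0.04},
    {"dp": [43,1,2],"spin": -0.04},
  ],
  grip=-1,
)

```text
clock: 1.4
position: [0.39, -0.2323, 0.365]
ee_rot: [0.914, 0.405, 0.0, 0.001]
ft_force: [-0.2, -0.5, -0.5]
grip_width: 0.995
grasp_force: 0.0
```

Emit:
arm_command(
  plan=[
    {"dp": [43,2,2],"spin": -0.04},
    {"dp": [36,-26,3],"spin": -0.044},
    {"dp": [37,-25,3],"spin": -0.044},
    {"dp": [38,-23,3],"spin": -0.044},
    {"dp": [39,-22,3],"spin": -0.044},
  ],
)

```text
clock: 1.9
position: [0.4305, -0.0236, 0.3508]
ee_rot: [0.865, 0.501, 0.0, 0.0]
ft_force: [-0.0, -0.0, 0.7]
grip_width: 0.999
grasp_force: 0.0
```

Emit:
arm_command(
  plan=[
    {"dp": [40,-20,3],"spin": -0.044},
    {"dp": [41,-18,3],"spin": -0.044},
    {"dp": [41,-16,3],"spin": -0.044},
    {"dp": [42,-14,3],"spin": -0.044},
    {"dp": [0,0,0],"spin": 0},
  ],
)

```text
clock: 2.4
position: [0.441, 0.1576, 0.339]
ee_rot: [0.816, 0.579, 0.001, -0.001]
ft_force: [0.4, -0.9, 0.6]
grip_width: 0.997
grasp_force: 0.0
```

```bash
python3 - <<'E'
from h import *
go((.4475,.244,.31,75))
E
```

```text
now 2.4 [0.441  0.1576 0.339 ] 70.7 tilt [ 6.0e-04  2.7e-03 -1.0e+00]
dp [np.float64(27.9), np.float64(-7.5), np.float64(9.7)] spin -0.025
dp [np.float64(28.1), np.float64(-6.8), np.float64(9.7)] spin -0.025
dp [np.float64(28.3), np.float64(-6.1), np.float64(9.7)] spin -0.025
```

Emit:
arm_command(
  plan=[
    {"dp": [28,-7,10],"spin": -0.025},
    {"dp": [28,-7,10],"spin": -0.025},
    {"dp": [28,-6,10],"spin": -0.025},
    {"dp": [0,0,0],"spin": 0},
    {"dp": [0,0,0],"spin": 0},
  ],
)

```text
clock: 2.9
position: [0.4493, 0.2382, 0.3084]
ee_rot: [0.796, 0.605, -0.0, -0.0]
ft_force: [-0.2, -0.9, -0.1]
grip_width: 1.0
grasp_force: 0.0
```

```bash
python3 - <<'E'
from h import *
go((.4475,.244,.225,75))
s=viewer.camera("scene"); cv2.imwrite("pics/s1.png",cv2.resize(s[150:350,120:350],None,fx=2.6,fy=2.6,interpolation=cv2.INTER_CUBIC))
E
```

```text
now 2.9 [0.4493 0.2382 0.3084] 74.53 tilt [-9.e-04 -0.e+00 -1.e+00]
dp [np.float64(2.6), np.float64(-1.6), np.float64(41.7)] spin -0.004
dp [np.float64(2.6), np.float64(-1.6), np.float64(41.7)] spin -0.004
```

View pics/s1.png

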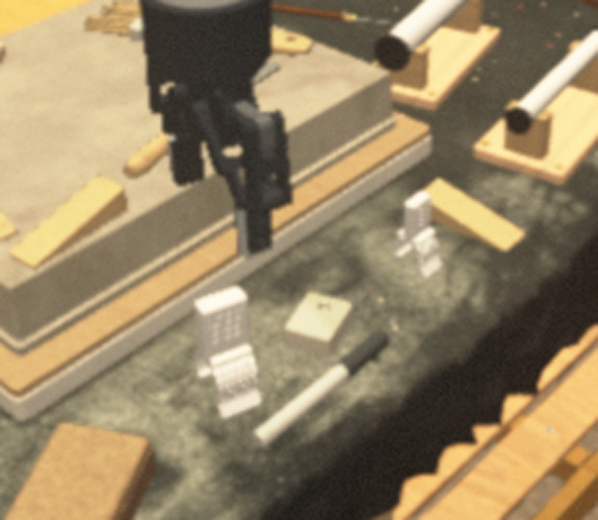

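```bash
python3 - <<'E'
from h import *
for uv,z in[((160,188),.07),((160,201),.0),((160,201),.03)]: print(uv,z,ray("top",uv,z).round(3))
print(ray("scene",((240+.5)/2.6+120,(262)/2.6+150),.03), proj("top",(.4475,.244,.0855)))
E
```

```text
(160, 188) 0.07 [0.553 0.234 0.07 ]
(160, 201) 0.0 [0.532 0.251 0.   ]
(160, 201) 0.03 [0.528 0.243 0.03 ]
[0.51866381 0.16064241 0.03      ] [151.40283747 232.17270244]
```

Emit:
arm_command(
  plan=[
    {"dp": [3,-2,30],"spin": -0.008},
    {"dp": [2,-1,30],"spin": 0},
    {"dp": [0,0,23],"spin": 0},
    {"dp": [0,0,0],"spin": 0},
    {"dp": [0,0,0],"spin": 0},
  ],
)

```text
clock: 3.45
position: [0.4483, 0.243, 0.2265]
ee_rot: [0.794, 0.608, 0.0, 0.0]
ft_force: [0.8, -0.2, 1.8]
grip_width: 0.998
grasp_force: 0.0
```

```bash
python3 - <<'E'
from h import *
go((.4475,.244,.225,75))
print(manip.get_obs()["ft_force"])
s=viewer.camera("scene"); cv2.imwrite("pics/s2.png",cv2.resize(s[190:330,150:270],None,fx=4,fy=4,interpolation=cv2.INTER_CUBIC))
E
```

```text
now 3.45 [0.4483 0.243  0.2265] 74.85 tilt [ 4.e-04 -3.e-04 -1.e+00]
dp [np.float64(0.8), np.float64(-1.0), np.float64(1.5)] spin -0.003
[ 0.78287307 -0.15851628  1.75223686]
```

View pics/s2.png

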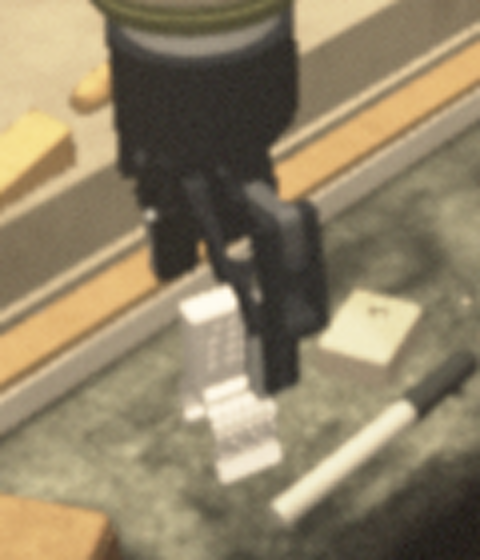

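```bash
python3 - <<'E'
from h import *
a=np.radians(74.85); X=np.array([np.cos(a),np.sin(a),0]); Y=np.array([np.sin(a),-np.cos(a),0]); p=np.array(manip.get_obs()["position"])
for nm,q in(("tip -Y",-.0425*Y),("tip +Y",.0425*Y),("-Y +x11",-.0425*Y+.011*X),("-Y -x11",-.0425*Y-.011*X),("ctr",0*Y)):
    for z in(.066,.0855): print(nm,z,((proj("scene",(*(p+q)[:2],z))-[150,190])*4).round())
E
```

```text
tip -Y 0.066 [268. 385.]
tip -Y 0.0855 [266. 350.]
tip +Y 0.066 [177. 278.]
tip +Y 0.0855 [174. 244.]
-Y +x11 0.066 [246. 395.]
-Y +x11 0.0855 [243. 360.]
-Y -x11 0.066 [291. 376.]
-Y -x11 0.0855 [289. 341.]
ctr 0.066 [221. 330.]
ctr 0.0855 [218. 295.]
```

Emit:
arm_command(
  plan=[
    {"dp": [3,-1,1],"spin": 0},
    {"dp": [0,0,0],"spin": 0},
    {"dp": [0,0,0],"spin": 0},
    {"dp": [0,0,0],"spin": 0},
    {"dp": [0,0,0],"spin": 0},
  ],
  grip=1,
  newtons=70,
)

```text
clock: 4.0
position: [0.4477, 0.2468, 0.2249]
ee_rot: [0.794, 0.608, 0.0, 0.0]
ft_force: [0.1, 0.6, 2.8]
grip_width: 0.177
grasp_force: 68.0
```

Emit:
arm_command(
  plan=[
    {"dp": [0,0,0],"spin": 0},
    {"dp": [0,0,0],"spin": 0},
    {"dp": [0,0,0],"spin": 0},
    {"dp": [0,0,0],"spin": 0},
  ],
)

```text
clock: 4.4
position: [0.4478, 0.2469, 0.2249]
ee_rot: [0.794, 0.608, 0.0, 0.0]
ft_force: [-0.1, -0.3, 4.1]
grip_width: 0.176
grasp_force: 68.2
```

```bash
python3 - <<'E'
from h import *
go((.448,.247,.345,75),(.646,-.234,.345,104.1))
E
```

```text
now 4.4 [0.4478 0.2469 0.2249] 74.93 tilt [ 4.e-04  1.e-04 -1.e+00]
dp [np.float64(0.1), np.float64(0.1), np.float64(-40.0)] spin -0.0
dp [np.float64(0.1), np.float64(0.1), np.float64(-40.0)] spin -0.0
dp [np.float64(0.1), np.float64(0.1), np.float64(-40.0)] spin -0.0
dp [np.float64(-34.4), np.float64(26.3), np.float64(-0.0)] spin -0.042
dp [np.float64(-35.5), np.float64(24.8), np.float64(-0.0)] spin -0.042
dp [np.float64(-36.5), np.float64(23.3), np.float64(-0.0)] spin -0.042
dp [np.float64(-37.5), np.float64(21.7), np.float64(-0.0)] spin -0.042
dp [np.float64(-38.4), np.float64(20.1), np.float64(-0.0)] spin -0.042
dp [np.float64(-39.2), np.float64(18.5), np.float64(-0.0)] spin -0.042
dp [np.float64(-40.0), np.float64(16.8), np.float64(-0.0)] spin -0.042
dp [np.float64(-40.6), np.float64(15.1), np.float64(-0.0)] spin -0.042
dp [np.float64(-41.2), np.float64(13.4), np.float64(-0.0)] spin -0.042
dp [np.float64(-41.8), np.float64(11.6), np.float64(-0.0)] spin -0.042
dp [np.float64(-42.2), np.float64(9.8), np.float64(-0.0)] spin -0.042
dp [np.float64(-42.6), np.float64(8.0), np.float64(-0.0)] spin -0.042
```

Emit:
arm_command(
  plan=[
    {"dp": [0,0,-30],"spin": 0},
    {"dp": [0,0,-40],"spin": 0},
    {"dp": [0,0,-40],"spin": 0},
    {"dp": [-17,13,-10],"spin": -0.02},
    {"dp": [-35,26,0],"spin": -0.04},
  ],
)

```text
clock: 4.9
position: [0.4718, 0.1894, 0.3469]
ee_rot: [0.773, 0.635, 0.002, 0.0]
ft_force: [1.6, -0.7, -0.4]
grip_width: 0.178
grasp_force: 68.4
```

Emit:
arm_command(
  plan=[
    {"dp": [-36,24,0],"spin": -0.042},
    {"dp": [-37,23,0],"spin": -0.042},
    {"dp": [-38,21,0],"spin": -0.042},
    {"dp": [-38,20,0],"spin": -0.042},
    {"dp": [-39,18,0],"spin": -0.042},
  ],
)

```text
clock: 5.4
position: [0.5558, -0.0146, 0.3444]
ee_rot: [0.704, 0.71, -0.0, -0.0]
ft_force: [1.5, 0.6, -0.7]
grip_width: 0.177
grasp_force: 68.3
```

```bash
python3 - <<'E'
from h import *
o=manip.get_obs();print(o["grip_width"],o["grasp_force"])
go((.646,-.234,.345,104.1))
E
```

```text
0.17749092589232368 68.34516406059265
now 5.4 [ 0.5558 -0.0146  0.3444] 90.49 tilt [-5.e-04 -4.e-04 -1.e+00]
dp [np.float64(-36.7), np.float64(14.7), np.float64(-0.1)] spin -0.04
dp [np.float64(-37.2), np.float64(13.2), np.float64(-0.1)] spin -0.04
dp [np.float64(-37.7), np.float64(11.8), np.float64(-0.1)] spin -0.04
dp [np.float64(-38.2), np.float64(10.3), np.float64(-0.1)] spin -0.04
dp [np.float64(-38.5), np.float64(8.7), np.float64(-0.1)] spin -0.04
dp [np.float64(-38.9), np.float64(7.2), np.float64(-0.1)] spin -0.04
```

Emit:
arm_command(
  plan=[
    {"dp": [-36,14,0],"spin": -0.04},
    {"dp": [-36,13,0],"spin": -0.04},
    {"dp": [-37,12,0],"spin": -0.04},
    {"dp": [-37,10,0],"spin": -0.04},
    {"dp": [-38,9,0],"spin": -0.04},
  ],
)

```text
clock: 5.9
position: [0.6297, -0.1928, 0.344]
ee_rot: [0.63, 0.777, -0.0, -0.0]
ft_force: [0.9, 0.5, -0.1]
grip_width: 0.173
grasp_force: 68.3
```

Emit:
arm_command(
  plan=[
    {"dp": [-20,4,5],"spin": -0.02},
    {"dp": [0,0,0],"spin": 0},
    {"dp": [0,0,0],"spin": 0},
  ],
)

```text
clock: 6.2
position: [0.6374, -0.2098, 0.3388]
ee_rot: [0.623, 0.783, 0.0, -0.001]
ft_force: [1.0, -0.2, -1.1]
grip_width: 0.175
grasp_force: 68.4
```

```bash
python3 - <<'E'
from h import *
go((.646,-.234,.32,104.1))
E
```

```text
now 6.2 [ 0.6374 -0.2098  0.3388] 102.98 tilt [-0.0013  0.0012 -1.    ]
dp [np.float64(-25.6), np.float64(3.0), np.float64(18.8)] spin -0.02
```

Emit:
arm_command(
  plan=[
    {"dp": [-13,1.5,14],"spin": -0.01},
    {"dp": [-12.5,1.5,12],"spin": -0.01},
    {"dp": [0,0,0],"spin": 0},
    {"dp": [0,0,0],"spin": 0},
    {"dp": [0,0,0],"spin": 0},
  ],
)

```text
clock: 6.7
position: [0.6464, -0.2336, 0.3141]
ee_rot: [0.614, 0.789, 0.0, 0.0]
ft_force: [-0.2, 0.0, -0.5]
grip_width: 0.176
grasp_force: 68.4
```

```bash
python3 - <<'E'
from h import *
go((.646,-.234,.2615,104.1))
s=viewer.camera("scene");t=viewer.camera("top")
c=lambda im,x,y:cv2.resize(im[y:y+100,x:x+80],None,fx=5,fy=5,interpolation=cv2.INTER_CUBIC)
cv2.imwrite("pics/s3.png",np.hstack([c(s,250,100),c(t,315,115)]))
E
```

```text
now 6.7 [ 0.6464 -0.2336  0.3141] 104.18 tilt [ 5.e-04  3.e-04 -1.e+00]
dp [np.float64(-0.2), np.float64(-0.3), np.float64(26.3)] spin 0.001
dp [np.float64(-0.2), np.float64(-0.3), np.float64(26.3)] spin 0.001
```

View pics/s3.png

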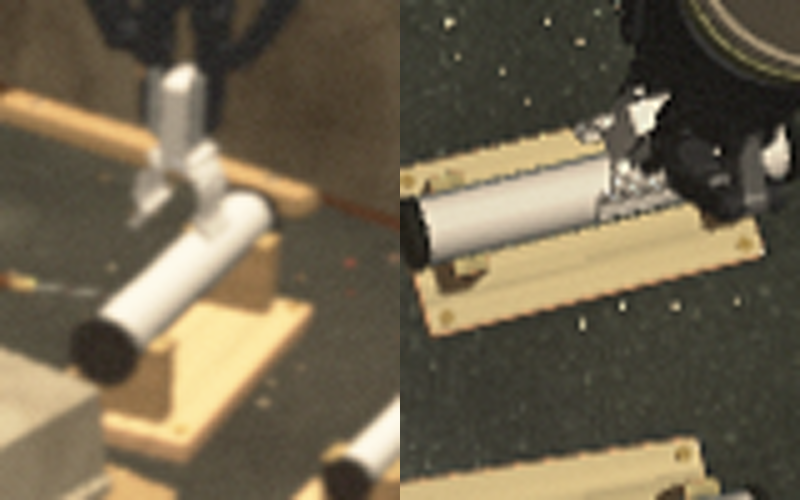

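```bash
python3 - <<'E'
from h import *
a=np.radians(104.18); X=np.array([np.cos(a),np.sin(a),0]); Y=np.array([np.sin(a),-np.cos(a),0]); p=np.array([.6464,-.2336,0])
S=lambda q:((proj("scene",q)-[250,100])*5).round()
b=.3141-.225
for f in(.012,-.018):
  for s in(-.021,.021): print("lip",f,s,S(p+f*X+s*Y+[0,0,b]))
print("griptop",[S(p+f*X+[0,0,b+.0855]) for f in(.014,-.02)])
m=np.array([.646,-.236,0])
for f in(.0985,.06,-.0985):
  print(f,"axis",S(m+f*X+[0,0,.058]),"R",S(m+f*X+[0,0,.058]-.016*Y),S(m+f*X+[0,0,.058]+.016*Y),"top",S(m+f*X+[0,0,.074]))
E
```

```text
lip 0.012 -0.021 [204. 242.]
lip 0.012 0.021 [131. 226.]
lip -0.018 -0.021 [226. 221.]
lip -0.018 0.021 [154. 206.]
griptop [array([171.,  82.]), array([197.,  62.])]
0.0985 axis [ 99. 352.] R [128. 359.] [ 70. 345.] top [ 99. 323.]
0.06 axis [131. 321.] R [159. 328.] [103. 315.] top [132. 294.]
-0.0985 axis [247. 211.] R [273. 217.] [222. 206.] top [249. 186.]
```

Emit:
arm_command(
  plan=[
    {"dp": [-1,0,14],"spin": 0},
    {"dp": [0,0,13],"spin": 0},
    {"dp": [0,0,6],"spin": 0},
    {"dp": [0,0,6],"spin": 0},
    {"dp": [0,0,0],"spin": 0},
  ],
  newtons=100,
)

```text
clock: 7.3
position: [0.6464, -0.2355, 0.2743]
ee_rot: [0.615, 0.789, -0.0, 0.0]
ft_force: [-2.4, -1.5, 4.4]
grip_width: 0.17
grasp_force: 100.3
```

Emit:
arm_command(
  plan=[
    {"dp": [0,0,4],"spin": 0},
    {"dp": [0,0,4],"spin": 0},
    {"dp": [0,0,3],"spin": 0},
    {"dp": [0,0,2],"spin": 0},
    {"dp": [0,0,0],"spin": 0},
  ],
)

```text
clock: 7.8
position: [0.6461, -0.2353, 0.2614]
ee_rot: [0.615, 0.789, -0.001, -0.001]
ft_force: [-4.3, 0.0, 5.7]
grip_width: 0.173
grasp_force: 100.3
```

Emit:
arm_command(
  plan=[
    {"dp": [0,0,1.5],"spin": 0},
    {"dp": [0,0,0],"spin": 0},
    {"dp": [0,0,0],"spin": 0},
  ],
)

```text
clock: 8.1
position: [0.6461, -0.2352, 0.2613]
ee_rot: [0.615, 0.789, -0.001, -0.0]
ft_force: [-9.7, 1.1, 15.8]
grip_width: 0.172
grasp_force: 101.9
```

```bash
python3 - <<'E'
from h import *
go((.646,-.234,.2615,104.1))
s=viewer.camera("scene")
cv2.imwrite("pics/s4.png",cv2.resize(s[100:200,250:350],None,fx=5,fy=5,interpolation=cv2.INTER_CUBIC))
E
```

```text
now 8.1 [ 0.6461 -0.2352  0.2613] 104.13 tilt [-1.5e-03 -9.0e-04 -1.0e+00]
dp [np.float64(1.2), np.float64(0.2), np.float64(-0.2)] spin 0.001
```

View pics/s4.png

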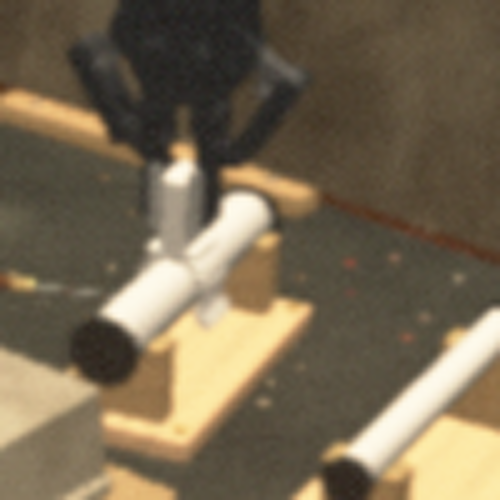

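Emit:
arm_command(
  plan=[
    {"dp": [0,0,0],"spin": 0},
    {"dp": [0,0,0],"spin": 0},
    {"dp": [0,0,0],"spin": 0},
    {"dp": [0,0,0],"spin": 0},
    {"dp": [0,0,0],"spin": 0},
  ],
  grip=-1,
)

```text
clock: 8.65
position: [0.6466, -0.235, 0.26]
ee_rot: [0.615, 0.789, 0.0, -0.0]
ft_force: [0.4, 0.0, 0.7]
grip_width: 0.991
grasp_force: 0.0
```

Emit:
arm_command(
  plan=[
    {"dp": [0,0,-20],"spin": 0},
    {"dp": [0,0,-40],"spin": 0},
    {"dp": [0,0,-40],"spin": 0},
    {"dp": [0,0,-40],"spin": 0},
    {"dp": [0,0,0],"spin": 0},
  ],
)

```text
clock: 9.15
position: [0.6474, -0.2346, 0.4068]
ee_rot: [0.615, 0.789, 0.002, 0.004]
ft_force: [-0.1, -0.1, 0.2]
grip_width: 1.002
grasp_force: 0.0
```

```bash
python3 - <<'E'
from h import *
go((.646,-.234,.42,104.1))
s=viewer.camera("scene");t=viewer.camera("top")
c=lambda im,x,y:cv2.resize(im[y:y+100,x:x+80],None,fx=5,fy=5,interpolation=cv2.INTER_CUBIC)
cv2.imwrite("pics/s5.png",np.hstack([c(s,250,100),c(t,315,115)]))
for n in("scene","top"):
  for th in("large_clip","small_clip"): print(n,th,[(np.round(r["position"],3),round(r["score"],2)) for r in finder.find_in(n,th)[:1]])
E
```

```text
now 9.15 [ 0.6474 -0.2346  0.4068] 104.14 tilt [ 0.0088 -0.0025 -1.    ]
dp [np.float64(1.0), np.float64(-1.2), np.float64(-13.2)] spin 0.001
scene large_clip [(array([ 0.635, -0.23 ,  0.081]), 0.76)]
scene small_clip [(array([0.438, 0.046, 0.031]), 0.71)]
top large_clip [(array([ 0.636, -0.236,  0.088]), 0.82)]
top small_clip [(array([0.437, 0.043, 0.036]), 0.41)]
```

View pics/s5.png

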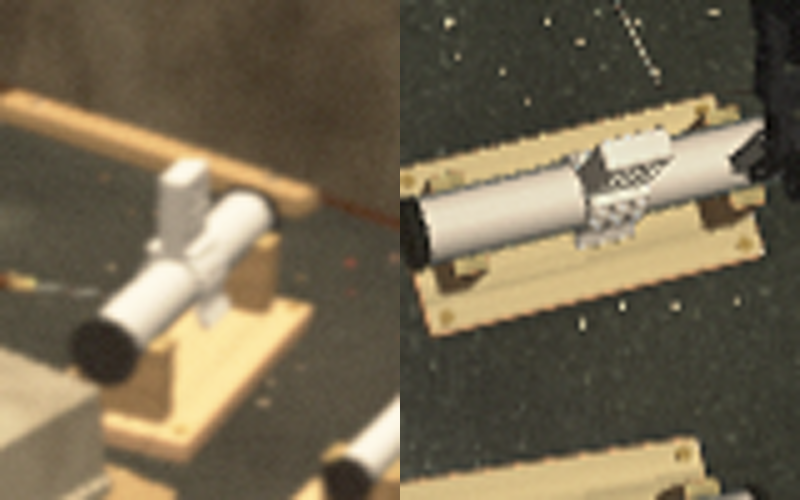

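```bash
python3 - <<'E'
from h import *
print(ray("top",(362.3,144.8),.122),"scene expect griptop",((proj("scene",(.6468,-.238,.122))-[250,100])*5).round())
print(manip.hand_in())
E
```

```text
[ 0.64553665 -0.23708213  0.122     ] scene expect griptop [183. 166.]
the job is handed in; nothing more can be done
None
```

The large clip is snapped home on the thick tube, about midway between the saddles with its grip up. It is released, the arm is clear, the small clip still stands where it was, and the job was handed in at about 9 s; no verdict was returned.

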